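Hang the slotted forceps caddy on the boom stand's pin

ROBOT

A 6-joint arm with a two-finger parallel gripper is mounted at the origin on the work surface. World frame = base frame: x ahead of the robot, y to its left, z up, the work surface at z = 0. Lengths are in mm, angles in rad, forces in N, time in s.
With the tool pointing down it reaches from about 275 to 775 mm from the base axis. Payload 14.6 kg.
Tool frame: the origin (TCP) lies at the very end of the fingers, on their centre line; the grasp point (between the pads) lies 19 mm behind it; y points along the fingers, z is the direction in which the jaws open and shut, and the axes are right-handed (so a half turn about y gives the same grasp; the last joint's range is limited). The gripper opens to 85 mm and grips with 20 to 120 N. Pads are 22 mm wide; open, the fingers measure 114 mm over their backs; the gripper's body (76 mm by 85 mm) begins 54 mm behind the grasp point. The pads swing forward as they close: fully open they stand 13 mm farther back than shut.
Start: joints at [1.124, 0.263, -0.048, 1.259, 0, 1.415], TCP at [151.035, 502.809, 193.378] pointing down, gripper open.
Joint ranges: [-2.65, 2.65], [-0.89, 1.7], [-1.18, 1.37], [-2.13, 2.11], [-1.35, 1.29], [-3.14, 3.14]. Speed limits (rad/s): [1.89, 1.89, 2.57, 2.79, 3.14, 3.14].

INTERFACE

Orientations are given as [roll, pitch, yaw] about the fixed x, y, z axes, in that order (R = Rz(yaw) Ry(pitch) Rx(roll)).
In Python, from workcell import reach, line_to, move_joints, set_gripper, hold, inverse_kinematics, sense, grab_frame, camera_info, PlanningError, job_done gives the robot as it stands. The module is installed in compiled form; this text tells all that it offers. Calls block until the motion is done:
- reach(position, orientation): joint-space move of the TCP to a pose.
- line_to(position, rotation=None, vel=150): straight line of the TCP; rotation=None keeps the orientation; vel is the mean speed in mm/s.
- move_joints(angles): joint-space move.
- set_gripper(opening, force=None): finger opening in mm; force is the grip in N (None keeps the last); returns when the fingers have stopped.
- hold(seconds).
- inverse_kinematics(position, orientation): joint angles nearest the present ones, or None.
- sense(): the state.
- grab_frame(name): name is "scene" or "top"; returns the picture (420x560x3 uint8, red, green, blue); there is no depth.
- camera_info(name): a dict with "K" (3x3 intrinsics, pixels), "T" (4x4, takes a point from camera to world coordinates). Camera axes: x right, y up, looking along -z (the intrinsics and any distortion apply to the point x, -y, -z); pixel columns grow to the right and rows downward; lengths in mm; the calibration is good to about 2 mm. A picture is of the moment at which its call begins. camera_info takes no time and is no camera call.
A pose or a line that the arm cannot do raises PlanningError and nothing moves.
- job_done(): hands the job in, once; it reports no verdict.
The state is a dict: "clock": time; "q": joint angles; "qd": joint speeds; "effort": joint torques, N m; "ee_pos": TCP position; "eef_rot": TCP orientation; "force": force on the tool from outside, world axes, zero at the start; "wrist_torque": the same for the moment, N m; "width": finger opening in mm.
Only numpy, scipy, OpenCV 4.12 (cv2) and the standard library are available. Lean on these libraries where they do the work, as an engineer would, in place of code of your own. Each camera call takes 0.05 s, during which the arm holds its last target. There are 200 camera calls.

TASK

Two steel forceps caddies stand on the microscope bench: pick up the one whose upright plate has a side-opening slot (not the one with a closed hole) and hang it on the headed pin of the boom stand, sliding the slot sideways over the pin and letting it settle with the pin in the notch at the slot's inner end. Nobody measured the height at which the boom is clamped, so feel for the pin gently, never pressing the caddy on the stand with more than about 15 N. Leave the caddy hanging straight and still, and leave everything else where it is.

Things in the scene. Friction and masses are not known exactly. Their poses are not given: they have to be found in the camera images.
- caddy: slotted forceps caddy, loose, plain steel, 0.24-0.39 kg, hangs upright from its notch: tray 50 mm along x, y -46 to +30 mm, 25 mm high, with a 6 mm thick upright plate at x = 0 in the y-z plane. Origin: underside, straight below the notch; z up. Yaw at the start within 0.4 rad of 0. All sizes below are in this frame.
- caddy_notch (a point): middle of the notch's upper edge, z = 107 mm; the pin's top lies here when it hangs. The slot is 12 mm high (z 85 to 97 mm), open at the +y side, closed end at y = -6 mm; there an upward notch, 12 mm wide (y -6 to +6 mm), rises 10 mm above the slot. Axes as the caddy's.
- caddy_lip (a point): tip of the lip over the slot's mouth: y = +75 mm, lower edge at z = 97 mm, straight from y = +6 mm. Below the slot the plate ends sooner, at y = +36 mm, so beside the mouth the lip can be lowered on the pin from above. A bar lies over lip and notch up to z = 127 mm.
- caddy_tab (a point): middle of the caddy's grip tab, z = 155 mm, on top of the plate above the notch: 10 mm thick along x, y -15 to +15 mm, z 127 to 175 mm. Grasp it from above across its thickness.
- other_caddy: the other steel caddy, alike in tray, tab and size, but its plate (ends at y = +36 mm) has only a closed 12 mm square hole and no slot; the two may stand in either place. Leave it alone.
- stand: boom stand, fixed, yaw within 0.3 rad of 0. Origin on the bench straight below the middle of its pin. The level steel pin, 8 mm thick, lies along the stand's x at y = 0, pointing to +x: bare from x = -8 to +8 mm, then a head 18 mm across, 5 mm thick. Its axis is anywhere from 136 to 164 mm above the bench: not measured, to be felt or seen. A rubber bush lets the pin give 1 mm per 8 N.
- stand_post (a point): top of the stand's post, 185 mm high, 24 mm thick, 98 mm behind the pin (stand's x = -98 mm). The pin sits on a block (x -30 to -8 mm, y +-13 mm, 20 mm up and down from the pin), on an arm from this post. Base plate: x -170 to 0 mm, y +-70 mm, 20 mm high. Both sides of the pin (+-y) are open; the caddy slides on towards the stand's +y if their axes are parallel.
- dish: closed clear petri dish, 94 mm across, 14 mm high, loose; origin under its centre. Bystander.
- vial: small amber glass jar, 40 mm across, 70 mm high, loose; origin under its centre. Bystander.
- reagent: white bottle, 60 mm across, 120 mm high, loose; origin under its centre. Bystander.
- beaker: small glass beaker, 60 mm across, 75 mm high, loose; origin under its centre. Bystander.
- tip_box: grey pipette-tip box, 85 x 120 x 55 mm, loose; origin under its centre. Bystander.
- brush: small brush, 140 mm long, lying along its x. Bystander.
Not all that is in view belongs to the job. Leave any red look-alike of the caddy alone. What is shaped like the stand but blue is not meant.

How it is judged (in metres and radians):
On the way:
1. the slotted caddy is lifted clear off the bench (height (world z) of caddy above 0.03 m), for 0.2 s.
At the end, for the whole second after the job is handed in: The slotted caddy is let go and hangs at rest from the stand's pin alone, with the pin in the notch: the notch within 5 mm of the pin's axis sideways (stand's y), within 9 mm of the middle of the bare pin (stand's x), 132 to 174 mm above the bench, upright within 0.17 rad (y of caddy_notch in the frame of stand between -0.005 and 0.005 m and x of caddy_notch in the frame of stand between -0.009 and 0.009 m and z of caddy_notch in the frame of stand between 0.132 and 0.174 m and contact force between caddy and stand above 1 N and angle between caddy's own z axis and vertical below 0.17 rad and linear speed of caddy below 0.02 m/s and angular speed of caddy below 0.15 rad/s); the robot touches nothing.
It fails at once if the caddy is pressed on the stand with more than 20 N (contact force between caddy and stand above 20 N).
It fails at once if the robot presses on the stand with more than 20 N (contact force between any of the arm, the fingers and stand above 20 N).
It fails at once if the other caddy is moved more than 20 mm (distance of other_caddy from where it was at the start of the episode above 0.02 m).
It fails at once if a bystander is moved more than 30 mm (distance of any of dish, vial, reagent, beaker, tip_box, brush from where it was at the start of the episode above 0.03 m).
It also fails if it takes over 54 s, if anything falls off the work surface, if the arm or the gripper's body presses on something with over 40 N, if the wrist force passes 120 N, or if a joint passes its speed limit or range.

## Working session

There is one attempt and no reset: what is moved stays moved. The work goes in short steps, each a Python script; the robot and the scene stay as the last script left them, time stands still between calls to the robot, and variables do not carry over. Pictures are saved under pics/ and viewed, about 8 in all and at most 12, crops included, and the job is handed in when it is done.

```bash
mkdir -p pics
python3 - <<'E'
from workcell import *
import cv2
for n in("scene","top"):
    f=grab_frame(n); cv2.imwrite(f"pics/{n}0.png",cv2.resize(f[:,:,::-1],(800,600),interpolation=cv2.INTER_CUBIC)); cv2.imwrite(f"{n}_raw.png",f[:,:,::-1])
    c=camera_info(n); print(n,c)
s=sense();print(s)
E
```

```text
scene {'K': array([[408.21191786,   0.        , 276.98820057],
       [  0.        , 408.21191786, 212.0356623 ],
       [  0.        ,   0.        ,   1.        ]]), 'T': array([[-7.21528705e-01, -5.01768529e-01,  4.77100274e-01,
         1.01307556e+03],
       [ 6.92092358e-01, -5.02652792e-01,  5.18023493e-01,
         5.25143563e+02],
       [-2.01121014e-02,  7.03966274e-01,  7.09948582e-01,
         9.05880507e+02],
       [ 0.00000000e+00,  0.00000000e+00,  0.00000000e+00,
         1.00000000e+00]])}
top {'K': array([[510.42810763,   0.        , 274.73764199],
       [  0.        , 510.42810763, 203.02847757],
       [  0.        ,   0.        ,   1.        ]]), 'T': array([[-1.74166245e-02,  9.81116865e-01, -1.92630110e-01,
         2.25290976e+02],
       [-9.99832940e-01, -1.81586432e-02, -2.08708892e-03,
        -1.17842500e+01],
       [-5.54557957e-03,  1.92561579e-01,  9.81269221e-01,
         1.61478723e+03],
       [ 0.00000000e+00,  0.00000000e+00,  0.00000000e+00,
         1.00000000e+00]])}
{'clock': 0.1, 'q': array([ 1.12370935e+00,  2.63458657e-01, -4.88136393e-02,  1.25939938e+00,
       -2.19066164e-05,  1.41550637e+00]), 'qd': array([-0.00014667, -0.00172844,  0.00362921,  0.00177381, -0.00114645,
       -0.00013267]), 'effort': array([ 1.27912863e-03, -6.38572240e+01,  3.85067689e+01,  9.83417442e-03,
       -1.75592563e-04,  1.05339345e-05]), 'ee_pos': array([150.92457766, 502.57397205, 193.00367896]), 'eef_rot': array([-1.57166453e+00,  1.13744277e-04, -2.91797064e-01]), 'force': array([0.45003595, 0.21746401, 0.28654538]), 'wrist_torque': array([-0.0046792 , -0.03472683,  0.00526445]), 'width': 85.48130751577608}
```

View pics/scene0.png

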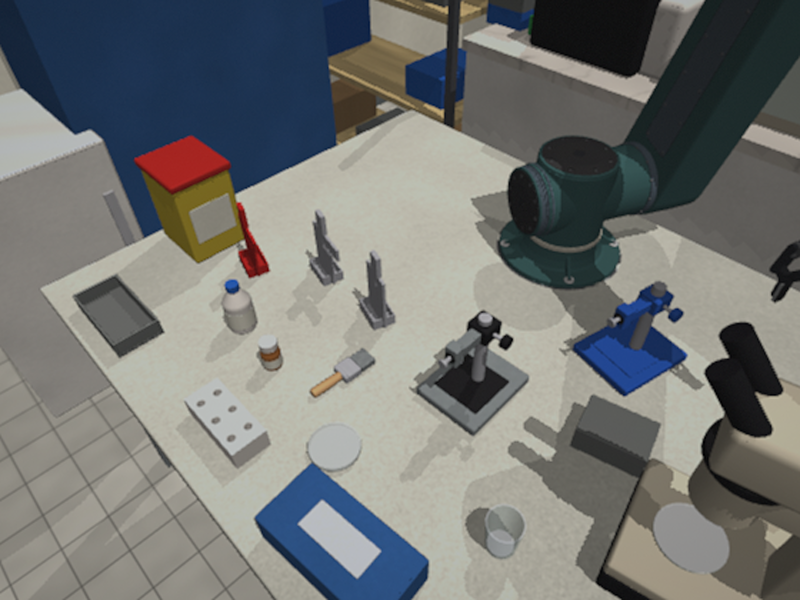

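View pics/top0.png

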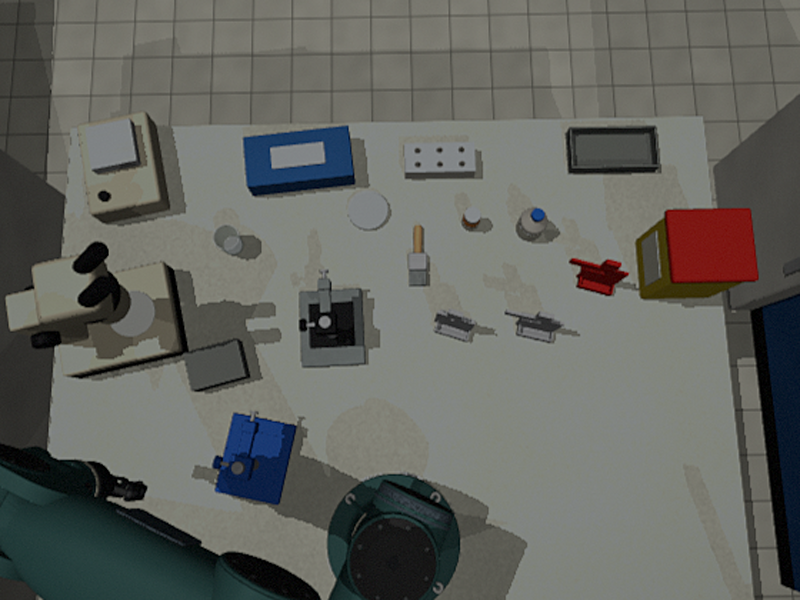

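Scene view: candidates at (323,245) and (377,290), with the red decoy at (252,245). The grey stand is at (470,365) and the blue one is a decoy. I'll enlarge these to confirm.

Run:
```python
import cv2,numpy as np
s=cv2.imread("scene_raw.png");t=cv2.imread("top_raw.png")
def c(im,x,y,w,h,W,H): return cv2.convertScaleAbs(cv2.resize(im[y:y+h,x:x+w],(W,H),interpolation=cv2.INTER_CUBIC),alpha=1.5)
a=c(s,205,140,80,100,320,400);b=c(s,285,205,100,100,400,400)
# top: caddies and stand
d=c(t,295,205,110,44,440,176) ;e=c(t,200,180,70,84,280,336)
cv2.imwrite("pics/crop1.png",np.hstack([a,b]))
d=c(t,295,205,110,55,440,220);e=c(t,200,180,66,80,330,400)
d=cv2.copyMakeBorder(d,0,180,0,0,cv2.BORDER_CONSTANT)
cv2.imwrite("pics/crop2.png",np.hstack([d,e]))
```

```text
(no output)
```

View pics/crop1.png

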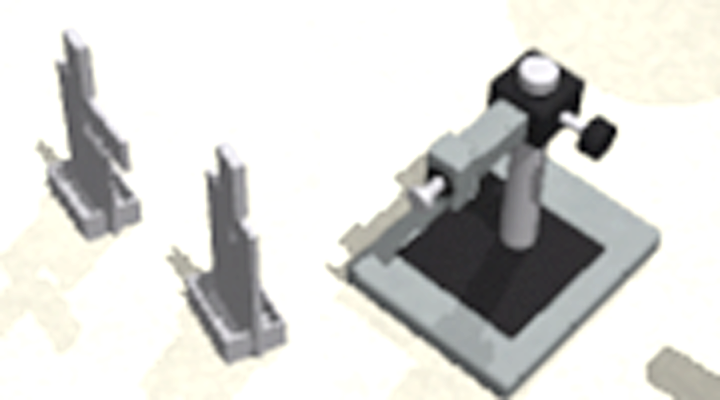

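View pics/crop2.png

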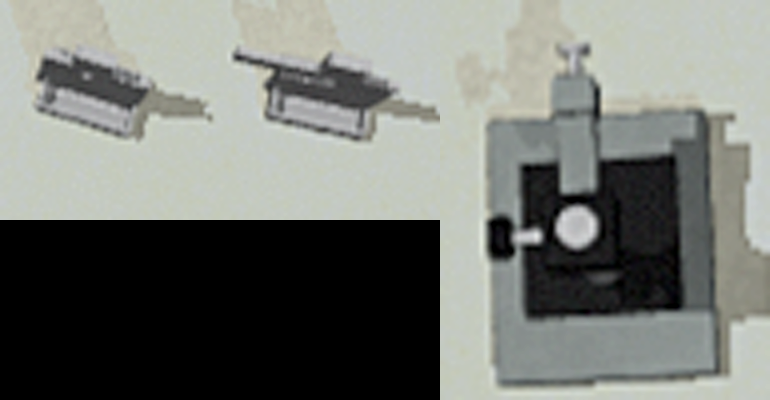

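The slotted caddy is the one with the long lip: scene panel (95,120), top panel (315,75). It is the right-hand one in the top view. The other, at top panel (90,90), has no lip and a closed plate. The stand's pin head is at scene panel (430,190) and top panel (573,48).

```bash
cat > h.py <<'E'
import numpy as np,cv2
from workcell import *
def ray(n,u,v):
    c=camera_info(n);d=np.linalg.inv(c["K"])@[u,v,1.];T=c["T"]
    return T[:3,3],T[:3,:3]@[d[0],-d[1],-d[2]]
def onz(n,u,v,z):
    o,d=ray(n,u,v);return o+d*(z-o[2])/d[2]
def tri(a,b):
    o1,d1=ray("top",*a);o2,d2=ray("scene",*b)
    d1/=np.linalg.norm(d1);d2/=np.linalg.norm(d2)
    s=np.linalg.lstsq(np.c_[d1,-d2],o2-o1,rcond=None)[0]
    p,q=o1+d1*s[0],o2+d2*s[1];return (p+q)/2,np.linalg.norm(p-q)
def proj(n,p):
    c=camera_info(n);q=np.linalg.inv(c["T"])@[*p,1.];k=c["K"]@[q[0],-q[1],-q[2]];return k[:2]/k[2]
E
python3 - <<'E'
from h import *
np.set_printoptions(precision=1,suppress=True)
D=lambda x,y:(295+x/4-.375,205+y/4-.375); Ee=lambda x,y:(200+(x-440)/5-.4,180+y/5-.4)
A=lambda x,y:(205+x/4-.375,140+y/4-.375); B=lambda x,y:(285+(x-320)/4-.375,205+y/4-.375)
print("tabtop175 top",onz("top",*D(347,60),175),"scene",onz("scene",*A(77,40),175),tri(D(347,60),A(77,40)))
print("lip127",onz("top",*D(236,52),127),onz("scene",*A(126,147),127),tri(D(236,52),A(126,147)))
print("end127",onz("top",*D(396,90),127))
print("post",onz("top",*Ee(577,228),185),onz("scene",*B(540,70),185),tri(Ee(577,228),B(540,70)))
print("head",tri(Ee(573,48),B(426,190)))
cs=[onz("top",*Ee(*p),20) for p in((488,122),(705,110),(718,373),(500,383))]
print("base",np.array(cs)); print(cv2.minAreaRect(np.array(cs)[:,:2].astype(np.float32)))
cs=[onz("scene",*B(*p),20) for p in((350,265),(508,388),(658,240))];print(np.array(cs))
# tray lower edge
for p in((37,107),(133,137)):print("oth tray",onz("top",*D(*p),25))
for p in((267,117),(362,137)):print("tray",onz("top",*D(*p),25))
E
```

```text
tabtop175 top [ 454.1 -312.1  175. ] scene [ 452.5 -309.6  175. ] (array([ 453.1, -311.1,  174.8]), np.float64(2.732007096708888))
lip127 [ 469.2 -240.6  127. ] [ 472.4 -235.4  127. ] (array([ 469.4, -240.8,  122.1]), np.float64(1.4744732083718222))
end127 [ 438.7 -356.8  127. ]
post [444.5 127.5 185. ] [445.2 131.  185. ] (array([444.1, 128.8, 182.8]), np.float64(2.4291079333634102))
head (array([551.8, 133.8, 165.9]), np.float64(4.961230857439669))
base [[539.1 200.4  20. ]
 [544.3  62.1  20. ]
 [376.6  55.5  20. ]
 [372.8 191.7  20. ]]
((457.85528564453125, 127.91773986816406), (168.00445556640625, 138.41835021972656), 2.2552735805511475)
[[542.4  67.1  20. ]
 [539.5 203.3  20. ]
 [380.1 198.3  20. ]]
oth tray [445.  -98.3  25. ]
oth tray [ 420.  -172.7   25. ]
tray [ 433.9 -278.2   25. ]
tray [ 416.8 -351.6   25. ]
```

Run:
```python
from h import *
np.set_printoptions(precision=2,suppress=True)
yc=-0.235;x,y=453.5,-311
for s in(-1,1):
    o=[-np.pi/2,0,yc+s*np.pi/2]; o2=[-np.pi/2,0,.04+s*np.pi/2]
    print(s,inverse_kinematics([x,y,340],o),inverse_kinematics([x,y,138],o),inverse_kinematics([542,75,340],o2),inverse_kinematics([542,133,190],o2))
```

```text
-1 [-0.75  0.32  0.43  1.68  0.    1.06] [-0.75  0.33 -0.11  1.14  0.    1.06] [-0.01  0.31  0.42  1.68  0.    1.52] [0.09 0.32 0.03 1.28 0.   1.63]
1 [-0.75  0.32  0.43  1.68  0.   -2.09] [-0.75  0.33 -0.11  1.14  0.   -2.09] [-0.01  0.31  0.42  1.68  0.   -1.62] [ 0.09  0.32  0.03  1.28  0.   -1.52]
```

Run:
```python
from h import *
np.set_printoptions(precision=2,suppress=True)
o=[-np.pi/2,0,-.235-np.pi/2];x,y=453.5,-311
line_to([151,503,330],vel=300)
reach([x,y,330],o)
set_gripper(50,80)
line_to([x,y,215],vel=250);line_to([x,y,139],vel=120)
set_gripper(0,80)
s=sense();print(s["clock"],s["width"],s["force"],s["wrist_torque"],s["ee_pos"])
line_to([x,y,200],vel=120);hold(.2)
s=sense();print(s["clock"],s["width"],s["force"],s["wrist_torque"],s["ee_pos"])
line_to([x,y,345],vel=300)
o=[-np.pi/2,0,.04-np.pi/2]
reach([542-30,30,345],o);hold(.3)
s=sense();print(s["clock"],s["width"],s["force"],s["wrist_torque"],s["ee_pos"],s["eef_rot"])
f=[grab_frame(n) for n in("top","scene")]
for n,i in zip(("top","scene"),f): cv2.imwrite(n+"1_raw.png",i[:,:,::-1])
st,ss=f
c=lambda im,x,y,w,h,W,H:cv2.convertScaleAbs(cv2.resize(im[y:y+h,x:x+w,::-1],(W,H),interpolation=cv2.INTER_CUBIC),alpha=1.5)
cv2.imwrite("pics/carry.png",np.hstack([c(st,200,160,100,120,400,480),c(ss,260,160,100,120,400,480)]))
```

```text
6.1167 0.5008258098677778 [-0.62 -0.37 -0.59] [-0.02 -0.04  0.01] [ 453.52 -311.02  139.05]
6.975 0.00691482599944904 [-0.34 -0.87  0.27] [ 0.02  0.01 -0.06] [ 453.25 -310.76  199.28]
9.2167 0.05835104731080056 [ 0.68 -0.1   0.77] [ 0.05  0.02 -0.01] [512.09  29.4  344.92] [-1.57  0.   -1.53]
```

View pics/carry.png

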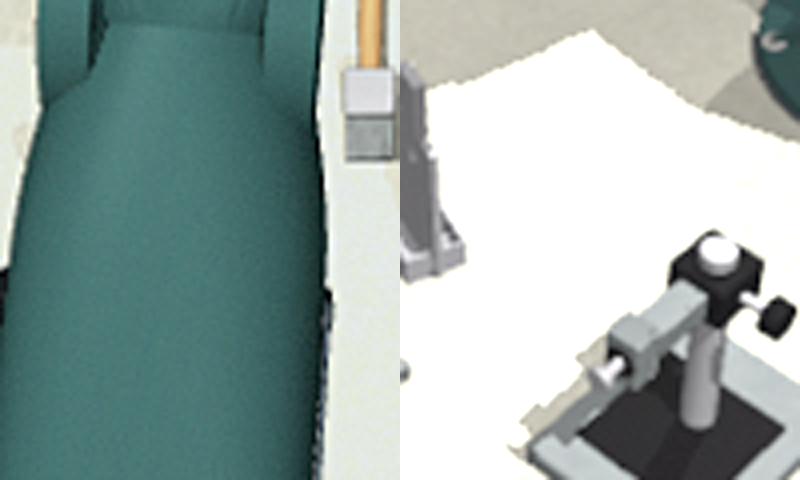

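The fingers shut on nothing, so the grasp missed. I'll look at the caddy before trying again.

Run:
```python
from h import *
s=cv2.imread("scene1_raw.png");t=cv2.imread("top1_raw.png")
c=lambda im,x,y,w,h,W,H:cv2.convertScaleAbs(cv2.resize(im[y:y+h,x:x+w],(W,H),interpolation=cv2.INTER_CUBIC),alpha=1.5)
cv2.imwrite("pics/miss.png",np.hstack([c(s,205,140,80,100,400,500),c(t,325,190,80,100,400,500)]))
d=cv2.absdiff(cv2.imread("scene_raw.png"),s)[130:240,195:290].max();print(d)
```

```text
178
```

View pics/miss.png

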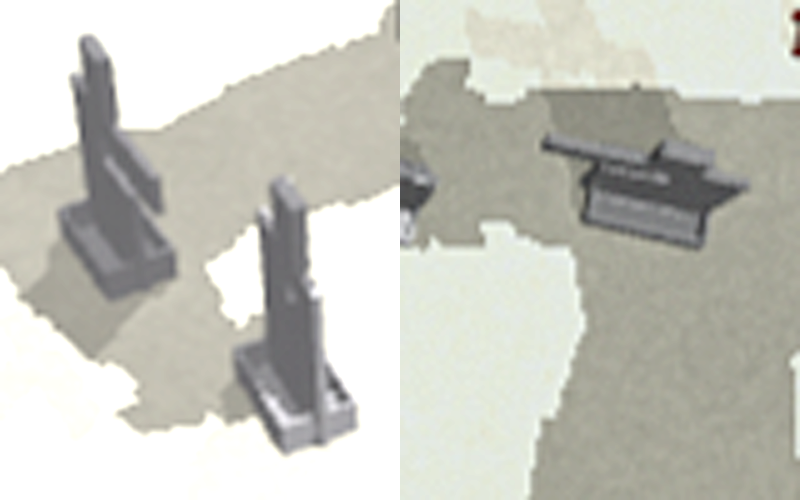

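The caddy is standing and has hardly moved: tab top at scene panel (95,45), top panel (683,152). I'll go back above it and compare the fingers with where the TCP should project.

Run:
```python
from h import *
np.set_printoptions(precision=2,suppress=True)
o=[-np.pi/2,0,-.235-np.pi/2];x,y=453.5,-311
reach([x,y,300],o);set_gripper(50,80);line_to([x,y,182],vel=250)
s=sense();print(s["clock"],s["width"],s["force"],s["ee_pos"],s["eef_rot"])
f=grab_frame("scene")[:,:,::-1].copy();g=grab_frame("top")[:,:,::-1].copy()
cv2.imwrite("s2.png",f);cv2.imwrite("t2.png",g)
x0,y0=170,90
F=cv2.convertScaleAbs(cv2.resize(f[y0:y0+150,x0:x0+130],None,fx=4,fy=4,interpolation=cv2.INTER_CUBIC),alpha=1.6)
for p in(s["ee_pos"],[x,y,175]):
    u,v=proj("scene",p);print(u,v);cv2.drawMarker(F,(int((u-x0)*4),int((v-y0)*4)),(0,0,255),0,16,1)
cv2.imwrite("pics/above.png",F)
```

```text
11.7917 49.91870293693026 [ 1.   -0.43  0.1 ] [ 453.74 -311.26  183.05] [-1.57 -0.   -1.81]
222.90216372735387 147.36046540860113
223.32833499848724 149.56431070895263
```

View pics/above.png

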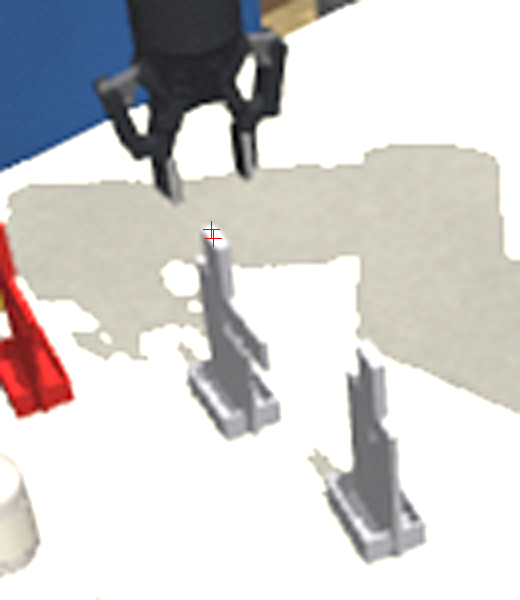

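The finger tips meet around panel (212,188), but the TCP projects to (212,230), so something is off by 20-30 mm. I'll close the fingers and measure the tip in both views.

Run:
```python
from h import *
np.set_printoptions(precision=2,suppress=True)
set_gripper(0)
s=sense();print(s["clock"],s["width"],s["ee_pos"])
out=[]
for n,(x0,y0) in(("scene",(180,90)),("top",(330,170))):
    f=grab_frame(n)[:,:,::-1].copy();cv2.imwrite(n+"3_raw.png",f)
    F=cv2.convertScaleAbs(cv2.resize(f[y0:y0+100,x0:x0+80],None,fx=5,fy=5,interpolation=cv2.INTER_CUBIC),alpha=1.6,beta=20)
    u,v=proj(n,s["ee_pos"]);print(u,v);cv2.drawMarker(F,(int((u-x0+.5)*5),int((v-y0+.5)*5)),(0,0,255),0,16,1);out.append(F)
cv2.imwrite("pics/closed.png",np.hstack(out))
```

```text
12.425 0.22942623097972323 [ 453.5  -311.    182.03]
223.06126497138845 147.64393456650726
381.50096807963075 219.4275703094714
```

View pics/closed.png

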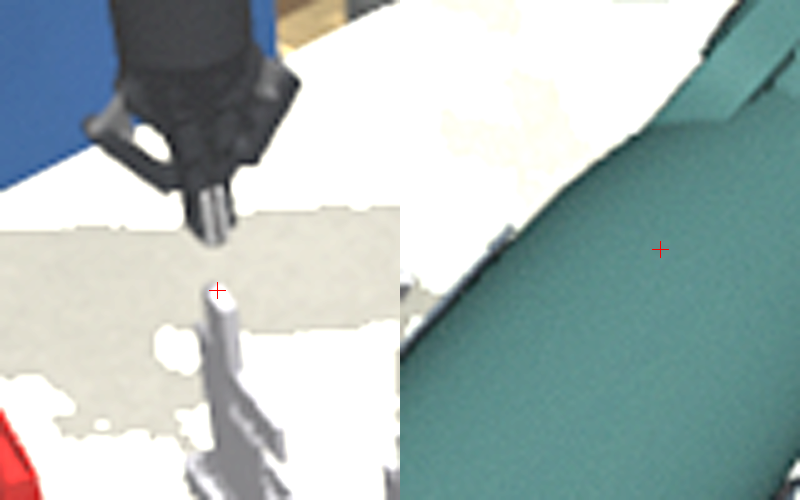

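The closed tip is at panel (213,243) and the computed TCP at (217,290), which is 9.4 px too low. The first pictures show the gripper at the start pose in both views, so I'll compare it there.

Run:
```python
from h import *
p=np.array([150.92,502.57,193.0]);R=cv2.Rodrigues(np.array([0,0,-.2918]))[0]
zx=R@[0,1,0]
out=[]
for n,(x0,y0) in(("scene",(480,130)),("top",(50,300))):
    f=cv2.imread(n+"_raw.png")
    F=cv2.convertScaleAbs(cv2.resize(f[y0:y0+100,x0:x0+80],None,fx=5,fy=5,interpolation=cv2.INTER_CUBIC),alpha=1.8,beta=20)
    for q,c in((p,(0,0,255)),(p+zx*42,(0,255,0)),(p-zx*42,(255,0,0)),(p+[0,0,73],(255,0,255))):
        u,v=proj(n,q);print(n,u,v);cv2.drawMarker(F,(int((u-x0+.5)*5),int((v-y0+.5)*5)),c,0,16,2)
    out.append(F)
cv2.imwrite("pics/start.png",np.hstack(out))
for d in np.eye(3)*10: print("px per 10mm",proj("scene",np.array([453.5,-311,182])+d)-proj("scene",[453.5,-311,182]))
```

```text
scene 549.7269843099621 237.471403615968
scene 566.414295615442 250.10812555291128
scene 533.9686139963153 225.5381364654031
scene 565.1556115932245 215.06248250488298
top 88.17517806067427 334.5553356226719
top 73.59334147261637 330.2246134437101
top 102.80799354113975 338.9011982415004
top 77.81808283894941 336.26989134007795
px per 10mm [-2.64843332  1.43980525]
px per 10mm [2.10600372 1.42148283]
px per 10mm [-0.38523476 -2.75969297]
```

View pics/start.png

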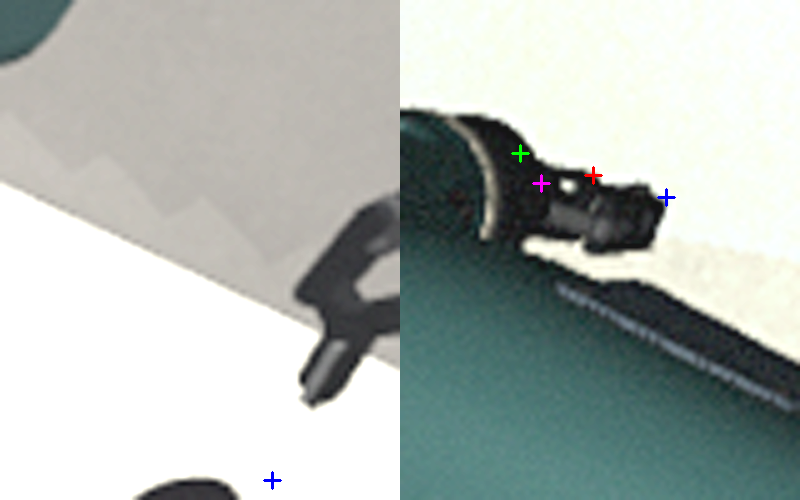

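The offset is vertical. In both scene views the real finger tips sit about 34 mm higher than the reported TCP (scene shift (-0.8,-9.4) px, where 34 mm straight up predicts (-1.3,-9.4)). The top view shows no matching sideways shift. So my first close was at or above the tab's top. I'll regrasp 34 mm lower with force checks; all heights after that will be relative to the grasp.

Run:
```python
from h import *
np.set_printoptions(precision=2,suppress=True)
x,y=453.5,-311
line_to([x,y,195],vel=250);set_gripper(50,80)
for z in(140,122,106):
    line_to([x,y,z],vel=180);s=sense();print(z,s["force"])
    if abs(s["force"][2])>5: raise SystemExit("contact")
set_gripper(0,80)
s=sense();print(s["clock"],s["width"],s["force"],s["ee_pos"])
if s["width"]<5: raise SystemExit("miss")
line_to([x,y,150],vel=120);hold(.3)
s=sense();print(s["clock"],s["width"],s["force"],s["wrist_torque"],s["ee_pos"])
```

```text
140 [ 0.26 -0.19  0.18]
122 [-0.5   0.35  0.42]
106 [ 0.43 -0.44 -0.01]
14.7167 8.619774235537204 [-1.61  0.73  6.62] [ 453.7  -311.27  106.72]
15.5333 8.719645550495995 [-0.37  0.69 -3.78] [ 0.    0.02 -0.05] [ 453.31 -310.83  149.47]
```

Run:
```python
from h import *
np.set_printoptions(precision=2,suppress=True)
line_to([453.5,-311,312],vel=300)
a=.04;o=[-np.pi/2,0,a-np.pi/2]
S=np.array([542,132.5]);Y=np.array([-np.sin(a),np.cos(a)]);X=np.array([np.cos(a),np.sin(a)])
n=S-58*Y
reach([*n,312],o);line_to([*n,201],vel=200);hold(.3)
s=sense();print(s["clock"],s["width"],s["force"],s["wrist_torque"],s["ee_pos"],s["eef_rot"])
e=s["ee_pos"];nt=e[:2];oz=e[2]-106.3
pts=[([*(nt+75*Y),oz+127],(0,0,255)),([*(nt+75*Y),oz+97],(0,0,255)),([*(nt+36*Y),oz+85],(0,255,255)),([*(S+13*X),150],(255,0,0)),([*(S+13*X),160],(255,0,255))]
out=[]
for m,(x0,y0) in(("scene",(260,170)),("top",(190,150))):
    f=grab_frame(m)[:,:,::-1].copy();cv2.imwrite(m+"4_raw.png",f)
    F=cv2.convertScaleAbs(cv2.resize(f[y0:y0+100,x0:x0+80],None,fx=5,fy=5,interpolation=cv2.INTER_CUBIC),alpha=1.5,beta=10)
    for p,c in pts:
        u,v=proj(m,p);cv2.drawMarker(F,(int((u-x0+.5)*5),int((v-y0+.5)*5)),c,0,12,1)
    out.append(F)
cv2.imwrite("pics/hover.png",np.hstack(out))
```

```text
18.7 8.790122952667922 [ 0.37 -0.36 -3.29] [ 0.01 -0.02 -0.06] [544.68  74.55 201.62] [-1.57 -0.   -1.53]
```

View pics/hover.png

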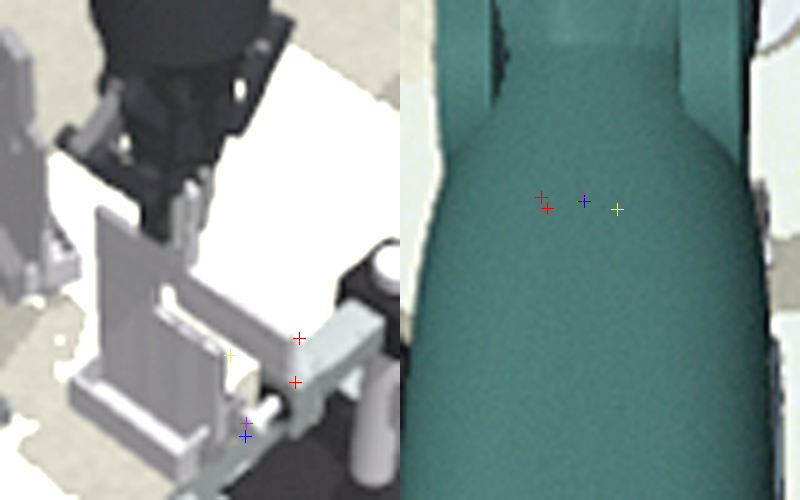

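The caddy sits where predicted: lip tip at panel (299,338)/(295,380) and plate corner at (225,355). The pin head, at panel (268,407), is up and to the right of my guess, so I'll refine its position with an enlargement of the first pictures.

Run:
```python
from h import *
np.set_printoptions(precision=1,suppress=True)
out=[]
a=.04;S=np.array([542,132.5]);X=np.array([np.cos(a),np.sin(a)]);Y=np.array([-X[1],X[0]])
for m,(x0,y0) in(("scene",(298,232)),("top",(211,180))):
    f=cv2.imread(m+"_raw.png")
    F=cv2.resize(f[y0:y0+32,x0:x0+32],None,fx=12.5,fy=12.5,interpolation=cv2.INTER_CUBIC)
    F=cv2.convertScaleAbs(F,alpha=1.6)
    out.append(F)
    for z in(145,155,165):
        for x in(-8,8,13): print(m,z,x,(proj(m,[*(S+x*X),z])-[x0,y0]+.5)*12.5, "blocktop" ,(proj(m,[*(S-8*X),z+20])-[x0,y0]+.5)*12.5)
cv2.imwrite("pics/pin.png",np.hstack(out))
```

```text
scene 145 -8 [210.7 269.6] blocktop [215.4 202.2]
scene 145 8 [155.8 317.9] blocktop [215.4 202.2]
scene 145 13 [138.5 333.2] blocktop [215.4 202.2]
scene 155 -8 [213.  236.1] blocktop [217.9 167.7]
scene 155 8 [157.8 284.6] blocktop [217.9 167.7]
scene 155 13 [140.4 299.9] blocktop [217.9 167.7]
scene 165 -8 [215.4 202.2] blocktop [220.4 132.8]
scene 165 8 [159.8 250.7] blocktop [220.4 132.8]
scene 165 13 [142.2 266.1] blocktop [220.4 132.8]
top 145 -8 [203.3 220.8] blocktop [194.9 203.3]
top 145 8 [200.7 154.5] blocktop [194.9 203.3]
top 145 13 [199.8 133.9] blocktop [194.9 203.3]
top 155 -8 [199.1 212.1] blocktop [190.6 194.3]
top 155 8 [196.5 145.4] blocktop [190.6 194.3]
top 155 13 [195.6 124.6] blocktop [190.6 194.3]
top 165 -8 [194.9 203.3] blocktop [186.3 185.3]
top 165 8 [192.2 136.2] blocktop [186.3 185.3]
top 165 13 [191.4 115.2] blocktop [186.3 185.3]
```

View pics/pin.png

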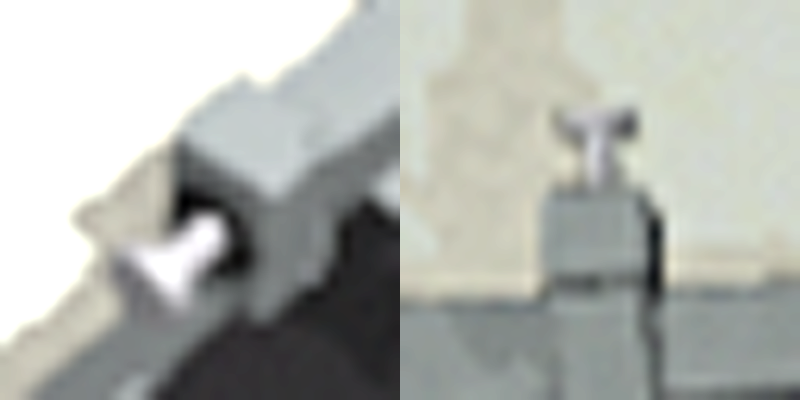

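The pin axis is at about z 159 mm, from the scene root (215,228) and head (148,275). The stand origin refines to about (542.5,131.2). Now I'll feel down onto the pin with the lip.

```bash
cat >> h.py <<'E'
a=.04;S=np.array([542.5,131.2]);X=np.array([np.cos(a),np.sin(a)]);Y=np.array([-X[1],X[0]])
def F(n=4):
    f=[]
    for _ in range(n): hold(.02);f.append(sense()["force"])
    return np.mean(f,0)
def feel(p,d,step,maxd,axis,thr,vel=15):
    """step along d until the force against d exceeds thr; returns distance"""
    f0=F(8);k=0
    while k*step<maxd:
        k+=1;line_to(list(np.array(p)+np.array(d)*step*k),vel=vel)
        g=-(F(3)-f0)@np.array(d)*-1*-1
        if g>thr: return k*step,g
    return None,g
E
python3 - <<'E'
from h import *
np.set_printoptions(precision=2,suppress=True)
n=S-58*Y
line_to([*n,190],vel=40)
print(F(6),sense()["clock"])
r=feel([*n,190],[0,0,-1.],1,10,2,2.5,vel=20)
print(r,sense()["clock"])
if r[0] is None:
    r=feel([*n,180],[0,0,-1.],.5,14,2,2.5,vel=15);print("fine",r)
s=sense();print(s["clock"],s["ee_pos"],s["force"],s["wrist_torque"],s["width"])
E
```

```text
[ 0.45 -0.17 -2.74] 19.325
(None, np.float64(-0.478177692722348)) 22.4583
fine (9.5, np.float64(2.838791294641828))
28.2917 [544.9   73.25 170.6 ] [-0.89  0.17  0.07] [0.08 0.09 0.04] 8.82268592913156
```

The lip touched the pin at ee z = 170.6, so the axis is about 157 mm, which agrees with vision. Next I'll lift 2 mm to centre the pin in the slot and slide along +y.

Run:
```python
from h import *
np.set_printoptions(precision=2,suppress=True)
n=S-58*Y;z=173.0
line_to([*n,z],vel=20);f0=F(5);print(f0)
for d in(13,26,39,52):
    line_to([*(n+d*Y),z],vel=50);f=F(3)-f0;print(d,f)
    if np.abs(f).max()>4: print("stop");break
else:
    r=feel([*(n+52*Y),z],[*Y,0],.8,13,1,2.2,vel=15);print(r)
s=sense();print(s["clock"],s["ee_pos"],s["force"],s["wrist_torque"],s["width"])
```

```text
[ 0.05  0.03 -2.64]
13 [-0.5  -0.27 -0.01]
26 [ 0.48 -0.02  0.02]
39 [-0.01  0.3  -0.51]
52 [-0.17 -0.23 -0.1 ]
(13.600000000000001, np.float64(2.446119820024381))
35.7167 [542.21 138.61 172.98] [ 0.35 -2.97 -3.24] [-0.57  0.02  0.02] 8.762516939656992
```

Run:
```python
from h import *
np.set_printoptions(precision=2,suppress=True)
p=S-58*Y+(65.6-2.4)*Y
line_to([*p,173],vel=15);f0=F(4);print(f0)
for z in(171,170,169,168,166,164):
    line_to([*p,z],vel=25);f=F(2)-f0
    if np.abs(f).max()>2.5: print("stop",z,f);break
else:
    r=feel([*p,164],[0,0,-1.],.6,7,2,2.2,vel=15);print(r)
s=sense();print(s["clock"],s["ee_pos"],s["force"],s["wrist_torque"],s["width"])
```

```text
[-0.16  0.06 -3.02]
(3.5999999999999996, np.float64(4.306695230333055))
39.725 [542.39 136.39 160.59] [-0.88  0.32  1.54] [0.01 0.1  0.  ] 8.879073755007969
```

Contact came exactly 10 mm below the lip contact, so the pin is in the notch. Now to release, back off and check.

Run:
```python
from h import *
np.set_printoptions(precision=2,suppress=True)
e=sense()["ee_pos"];set_gripper(32)
s=sense();print(s["clock"],s["force"],s["width"])
line_to([e[0],e[1],e[2]+25],vel=60);line_to([e[0],e[1],300],vel=200)
reach([400,-60,330],[-np.pi/2,0,-np.pi/2])
a0=grab_frame("scene");t0=grab_frame("top");hold(.7);a1=grab_frame("scene")
print("motion",cv2.absdiff(a0,a1)[200:300,270:360].max(),sense()["clock"])
c=lambda im,x,y,w,h:cv2.convertScaleAbs(cv2.resize(im[y:y+h,x:x+w,::-1],(400,500),interpolation=cv2.INTER_CUBIC),alpha=1.5)
cv2.imwrite("pics/end.png",np.hstack([c(a1,265,190,80,100),c(t0,195,165,80,100)]))
```

```text
40.075 [0.01 0.   0.11] 32.37595305016419
motion 7 43.1833
```

View pics/end.png

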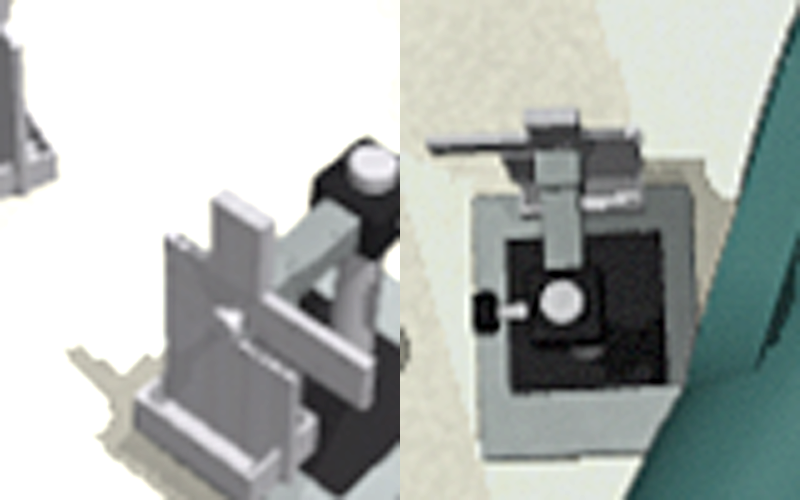

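The caddy hangs upright and still. The pin head shows in the notch at scene panel (230,313), the tab is upright at (243,230), and in the top view the tab (552,125) is in line with the block (557,165). I'm handing it in.

```bash
python3 -c "
from workcell import *
job_done();print(sense()['clock'])"
```

```text
the job is handed in; nothing more can be done
the job is handed in; nothing more can be done
```

The slotted caddy is hanging on the grey stand's pin, with the pin in the notch, and the job was handed in at about 43 s of the 54 s allowed.

- **First grasp missed:** the fingers closed on nothing. The scene camera showed the finger tips about 34 mm higher than the reported tool position. I regrasped 34 mm lower and took all later heights relative to that grasp. In the before and after pictures the caddy had hardly moved.
- **Feeling for the pin:** the lip touched the pin at about 3 N, putting the axis at about 157 mm, close to the 159 mm seen in the images.
- **Sliding on:** the slot's closed end touched at about 3 N, 5.6 mm farther along than predicted. I trusted the touch, backed off 2.4 mm and lowered. The notch seated 10 mm below the lip contact, as its depth requires, with about 4 N on the pin.
- **Last checks:** about 3 s after release the pictures show the caddy upright and not moving over 0.7 s. The arm is clear, at its parking point. The measured wrist force change on the stand stayed under about 5 N.
- **Not checked:** I did not measure where the notch sits along the pin after release, nor whether the bystanders moved. The arm reported no contact with any of them.

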